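# Scoop hazelnuts into the wide cup

### The job

With the steel scoop from the wooden board, scoop up hazelnuts out of the white trough and tip at least three of them into the wide white cup; the rest may stay in the trough, but none may be spilled. Do not touch the nuts with the gripper, and do not tip or shift the cup or the steel milk jug. At the end stand the scoop upright in the middle of its board again and let go.

Things in the scene. Friction and masses are not known exactly. Their poses are not given: they have to be found in the camera images.
- scoop: flat steel scoop, 110 g, standing on its floor. Pan 78 mm long (x -39 to 39), 52 wide, floor 1.6 thick; side walls 2 thick, 28 high, flaring (43 to 48 apart inside), none along the front 26; back wall 30 high. Origin: centre of the underside; x points to the open lip, z up. At the back a wooden handle rises, leaning back 20 degrees: 16 thick (y), 26 deep, 78 long, top 118 up
- scoop_grip (a point): middle of the scoop's wooden handle, the place to pinch it across its 16 mm: 66 mm behind and 83 mm above the scoop's origin (wood reaches 37 mm farther up the handle and 41 mm down); axes as the scoop's
- scoop_lip (a point): middle of the scoop's front lip, lower edge: 39 mm ahead of the scoop's origin; axes as the scoop's
- board: low light-wood board on which the scoop stands, 120 mm long (x) by 90 mm, 8 mm high, fixed to the worktop; origin at the centre of its underside, z up
- trough: narrow open white porcelain trough, fixed: 270 mm long (its x), 68 mm wide (y), 34 mm high, walls and floor 4 mm thick (inside 262 x 60). Inside, the +x end is a ramp: it rises from the floor at x = 103 to the rim at x = 131 mm. Origin: centre of its underside. Five nuts lie between x = -5 and 90 mm; the -x end is empty
- mug: the wide white cup with a handle, standing upright and open: 94 mm across, 58 mm high, 119 mm long over the handle; loose, about 0.2 kg. Origin on its underside, 12.5 mm from the bowl's axis towards the handle, which points to its -y; z up. It and the slimmer steel jug may have changed places
- mug_mouth (a point): centre of the wide cup's mouth, level with its rim 57 mm above the worktop; the mouth is about 80 mm across inside, the floor inside is about 50 mm lower and narrower
- creamer: small steel milk jug with a handle, 58 mm wide, 85 mm over the handle, 68 mm high, loose; a bystander. Origin on its underside, z up
- nut_1: whole hazelnut in its brown shell, round, 21 mm across (22 mm with its small point), 12 g, rolls; origin at its middle (14.5 mm above the worktop when it lies in the trough)
- nut_2: whole hazelnut in its brown shell, round, 21 mm across (22 mm with its small point), 12 g, rolls; origin at its middle (14.5 mm above the worktop when it lies in the trough)
- nut_3: whole hazelnut in its brown shell, round, 21 mm across (22 mm with its small point), 12 g, rolls; origin at its middle (14.5 mm above the worktop when it lies in the trough)
- nut_4: whole hazelnut in its brown shell, round, 21 mm across (22 mm with its small point), 12 g, rolls; origin at its middle (14.5 mm above the worktop when it lies in the trough)
- nut_5: whole hazelnut in its brown shell, round, 21 mm across (22 mm with its small point), 12 g, rolls; origin at its middle (14.5 mm above the worktop when it lies in the trough)

How it is judged:
On the way, in this order (a step that is already met when the one before it is completed fails the run):
1. at least one nut is in the scoop and the scoop has been lifted out of the trough (its underside more than 60 mm above the worktop) (height (world z) of scoop above 0.06 m and ((x of nut_1 in the frame of scoop between -0.039 and 0.042 m and y of nut_1 in the frame of scoop between -0.026 and 0.026 m and z of nut_1 in the frame of scoop between 0 and 0.035 m) or (x of nut_2 in the frame of scoop between -0.039 and 0.042 m and y of nut_2 in the frame of scoop between -0.026 and 0.026 m and z of nut_2 in the frame of scoop between 0 and 0.035 m) or (x of nut_3 in the frame of scoop between -0.039 and 0.042 m and y of nut_3 in the frame of scoop between -0.026 and 0.026 m and z of nut_3 in the frame of scoop between 0 and 0.035 m) or (x of nut_4 in the frame of scoop between -0.039 and 0.042 m and y of nut_4 in the frame of scoop between -0.026 and 0.026 m and z of nut_4 in the frame of scoop between 0 and 0.035 m) or (x of nut_5 in the frame of scoop between -0.039 and 0.042 m and y of nut_5 in the frame of scoop between -0.026 and 0.026 m and z of nut_5 in the frame of scoop between 0 and 0.035 m))), for 0.2 s.
2. at least three nuts are in the wide cup ((((horizontal distance between nut_1 and mug_mouth below 0.038 m and z of nut_1 in the frame of mug_mouth between -0.06 and 0.004 m) and (horizontal distance between nut_2 and mug_mouth below 0.038 m and z of nut_2 in the frame of mug_mouth between -0.06 and 0.004 m) and (horizontal distance between nut_3 and mug_mouth below 0.038 m and z of nut_3 in the frame of mug_mouth between -0.06 and 0.004 m)) or ((horizontal distance between nut_1 and mug_mouth below 0.038 m and z of nut_1 in the frame of mug_mouth between -0.06 and 0.004 m) and (horizontal distance between nut_2 and mug_mouth below 0.038 m and z of nut_2 in the frame of mug_mouth between -0.06 and 0.004 m) and (horizontal distance between nut_4 and mug_mouth below 0.038 m and z of nut_4 in the frame of mug_mouth between -0.06 and 0.004 m)) or ((horizontal distance between nut_1 and mug_mouth below 0.038 m and z of nut_1 in the frame of mug_mouth between -0.06 and 0.004 m) and (horizontal distance between nut_2 and mug_mouth below 0.038 m and z of nut_2 in the frame of mug_mouth between -0.06 and 0.004 m) and (horizontal distance between nut_5 and mug_mouth below 0.038 m and z of nut_5 in the frame of mug_mouth between -0.06 and 0.004 m)) or ((horizontal distance between nut_1 and mug_mouth below 0.038 m and z of nut_1 in the frame of mug_mouth between -0.06 and 0.004 m) and (horizontal distance between nut_3 and mug_mouth below 0.038 m and z of nut_3 in the frame of mug_mouth between -0.06 and 0.004 m) and (horizontal distance between nut_4 and mug_mouth below 0.038 m and z of nut_4 in the frame of mug_mouth between -0.06 and 0.004 m)) or ((horizontal distance between nut_1 and mug_mouth below 0.038 m and z of nut_1 in the frame of mug_mouth between -0.06 and 0.004 m) and (horizontal distance between nut_3 and mug_mouth below 0.038 m and z of nut_3 in the frame of mug_mouth between -0.06 and 0.004 m) and (horizontal distance between nut_5 and mug_mouth below 0.038 m and z of nut_5 in the frame of mug_mouth between -0.06 and 0.004 m)) or ((horizontal distance between nut_1 and mug_mouth below 0.038 m and z of nut_1 in the frame of mug_mouth between -0.06 and 0.004 m) and (horizontal distance between nut_4 and mug_mouth below 0.038 m and z of nut_4 in the frame of mug_mouth between -0.06 and 0.004 m) and (horizontal distance between nut_5 and mug_mouth below 0.038 m and z of nut_5 in the frame of mug_mouth between -0.06 and 0.004 m)) or ((horizontal distance between nut_2 and mug_mouth below 0.038 m and z of nut_2 in the frame of mug_mouth between -0.06 and 0.004 m) and (horizontal distance between nut_3 and mug_mouth below 0.038 m and z of nut_3 in the frame of mug_mouth between -0.06 and 0.004 m) and (horizontal distance between nut_4 and mug_mouth below 0.038 m and z of nut_4 in the frame of mug_mouth between -0.06 and 0.004 m)) or ((horizontal distance between nut_2 and mug_mouth below 0.038 m and z of nut_2 in the frame of mug_mouth between -0.06 and 0.004 m) and (horizontal distance between nut_3 and mug_mouth below 0.038 m and z of nut_3 in the frame of mug_mouth between -0.06 and 0.004 m) and (horizontal distance between nut_5 and mug_mouth below 0.038 m and z of nut_5 in the frame of mug_mouth between -0.06 and 0.004 m)) or ((horizontal distance between nut_2 and mug_mouth below 0.038 m and z of nut_2 in the frame of mug_mouth between -0.06 and 0.004 m) and (horizontal distance between nut_4 and mug_mouth below 0.038 m and z of nut_4 in the frame of mug_mouth between -0.06 and 0.004 m) and (horizontal distance between nut_5 and mug_mouth below 0.038 m and z of nut_5 in the frame of mug_mouth between -0.06 and 0.004 m)) or ((horizontal distance between nut_3 and mug_mouth below 0.038 m and z of nut_3 in the frame of mug_mouth between -0.06 and 0.004 m) and (horizontal distance between nut_4 and mug_mouth below 0.038 m and z of nut_4 in the frame of mug_mouth between -0.06 and 0.004 m) and (horizontal distance between nut_5 and mug_mouth below 0.038 m and z of nut_5 in the frame of mug_mouth between -0.06 and 0.004 m)))), for 0.2 s.
At the end, for the whole second after the job is handed in: At least three hazelnuts are inside the wide cup (below its rim), every other nut is in the cup or in the trough, the cup stands upright, and the scoop stands upright and still on its board, its middle within 35 mm of the board's middle ((((horizontal distance between nut_1 and mug_mouth below 0.038 m and z of nut_1 in the frame of mug_mouth between -0.06 and 0.004 m) and (horizontal distance between nut_2 and mug_mouth below 0.038 m and z of nut_2 in the frame of mug_mouth between -0.06 and 0.004 m) and (horizontal distance between nut_3 and mug_mouth below 0.038 m and z of nut_3 in the frame of mug_mouth between -0.06 and 0.004 m)) or ((horizontal distance between nut_1 and mug_mouth below 0.038 m and z of nut_1 in the frame of mug_mouth between -0.06 and 0.004 m) and (horizontal distance between nut_2 and mug_mouth below 0.038 m and z of nut_2 in the frame of mug_mouth between -0.06 and 0.004 m) and (horizontal distance between nut_4 and mug_mouth below 0.038 m and z of nut_4 in the frame of mug_mouth between -0.06 and 0.004 m)) or ((horizontal distance between nut_1 and mug_mouth below 0.038 m and z of nut_1 in the frame of mug_mouth between -0.06 and 0.004 m) and (horizontal distance between nut_2 and mug_mouth below 0.038 m and z of nut_2 in the frame of mug_mouth between -0.06 and 0.004 m) and (horizontal distance between nut_5 and mug_mouth below 0.038 m and z of nut_5 in the frame of mug_mouth between -0.06 and 0.004 m)) or ((horizontal distance between nut_1 and mug_mouth below 0.038 m and z of nut_1 in the frame of mug_mouth between -0.06 and 0.004 m) and (horizontal distance between nut_3 and mug_mouth below 0.038 m and z of nut_3 in the frame of mug_mouth between -0.06 and 0.004 m) and (horizontal distance between nut_4 and mug_mouth below 0.038 m and z of nut_4 in the frame of mug_mouth between -0.06 and 0.004 m)) or ((horizontal distance between nut_1 and mug_mouth below 0.038 m and z of nut_1 in the frame of mug_mouth between -0.06 and 0.004 m) and (horizontal distance between nut_3 and mug_mouth below 0.038 m and z of nut_3 in the frame of mug_mouth between -0.06 and 0.004 m) and (horizontal distance between nut_5 and mug_mouth below 0.038 m and z of nut_5 in the frame of mug_mouth between -0.06 and 0.004 m)) or ((horizontal distance between nut_1 and mug_mouth below 0.038 m and z of nut_1 in the frame of mug_mouth between -0.06 and 0.004 m) and (horizontal distance between nut_4 and mug_mouth below 0.038 m and z of nut_4 in the frame of mug_mouth between -0.06 and 0.004 m) and (horizontal distance between nut_5 and mug_mouth below 0.038 m and z of nut_5 in the frame of mug_mouth between -0.06 and 0.004 m)) or ((horizontal distance between nut_2 and mug_mouth below 0.038 m and z of nut_2 in the frame of mug_mouth between -0.06 and 0.004 m) and (horizontal distance between nut_3 and mug_mouth below 0.038 m and z of nut_3 in the frame of mug_mouth between -0.06 and 0.004 m) and (horizontal distance between nut_4 and mug_mouth below 0.038 m and z of nut_4 in the frame of mug_mouth between -0.06 and 0.004 m)) or ((horizontal distance between nut_2 and mug_mouth below 0.038 m and z of nut_2 in the frame of mug_mouth between -0.06 and 0.004 m) and (horizontal distance between nut_3 and mug_mouth below 0.038 m and z of nut_3 in the frame of mug_mouth between -0.06 and 0.004 m) and (horizontal distance between nut_5 and mug_mouth below 0.038 m and z of nut_5 in the frame of mug_mouth between -0.06 and 0.004 m)) or ((horizontal distance between nut_2 and mug_mouth below 0.038 m and z of nut_2 in the frame of mug_mouth between -0.06 and 0.004 m) and (horizontal distance between nut_4 and mug_mouth below 0.038 m and z of nut_4 in the frame of mug_mouth between -0.06 and 0.004 m) and (horizontal distance between nut_5 and mug_mouth below 0.038 m and z of nut_5 in the frame of mug_mouth between -0.06 and 0.004 m)) or ((horizontal distance between nut_3 and mug_mouth below 0.038 m and z of nut_3 in the frame of mug_mouth between -0.06 and 0.004 m) and (horizontal distance between nut_4 and mug_mouth below 0.038 m and z of nut_4 in the frame of mug_mouth between -0.06 and 0.004 m) and (horizontal distance between nut_5 and mug_mouth below 0.038 m and z of nut_5 in the frame of mug_mouth between -0.06 and 0.004 m))) and ((horizontal distance between nut_1 and mug_mouth below 0.038 m and z of nut_1 in the frame of mug_mouth between -0.06 and 0.004 m) or (x of nut_1 in the frame of trough between -0.133 and 0.133 m and y of nut_1 in the frame of trough between -0.032 and 0.032 m and z of nut_1 in the frame of trough between 0 and 0.032 m)) and ((horizontal distance between nut_2 and mug_mouth below 0.038 m and z of nut_2 in the frame of mug_mouth between -0.06 and 0.004 m) or (x of nut_2 in the frame of trough between -0.133 and 0.133 m and y of nut_2 in the frame of trough between -0.032 and 0.032 m and z of nut_2 in the frame of trough between 0 and 0.032 m)) and ((horizontal distance between nut_3 and mug_mouth below 0.038 m and z of nut_3 in the frame of mug_mouth between -0.06 and 0.004 m) or (x of nut_3 in the frame of trough between -0.133 and 0.133 m and y of nut_3 in the frame of trough between -0.032 and 0.032 m and z of nut_3 in the frame of trough between 0 and 0.032 m)) and ((horizontal distance between nut_4 and mug_mouth below 0.038 m and z of nut_4 in the frame of mug_mouth between -0.06 and 0.004 m) or (x of nut_4 in the frame of trough between -0.133 and 0.133 m and y of nut_4 in the frame of trough between -0.032 and 0.032 m and z of nut_4 in the frame of trough between 0 and 0.032 m)) and ((horizontal distance between nut_5 and mug_mouth below 0.038 m and z of nut_5 in the frame of mug_mouth between -0.06 and 0.004 m) or (x of nut_5 in the frame of trough between -0.133 and 0.133 m and y of nut_5 in the frame of trough between -0.032 and 0.032 m and z of nut_5 in the frame of trough between 0 and 0.032 m)) and horizontal distance between scoop and board below 0.035 m and angle between each of scoop, mug's own z axis and vertical below 0.1 rad and z of scoop in the frame of board between 0.004 and 0.013 m and linear speed of each of scoop, mug below 0.02 m/s); the robot touches nothing.
It fails at once if the gripper's fingers touch a nut (contact force between the fingers and nut_1 above 0.2 N or contact force between the fingers and nut_2 above 0.2 N or contact force between the fingers and nut_3 above 0.2 N or contact force between the fingers and nut_4 above 0.2 N or contact force between the fingers and nut_5 above 0.2 N).
It fails at once if the wide cup is tipped by more than 0.3 rad or shifted by more than 30 mm (angle between mug's own z axis and vertical above 0.3 rad or distance of mug from where it was at the start of the episode above 0.03 m).
It fails at once if the milk jug is tipped by more than 0.3 rad or shifted by more than 30 mm (angle between creamer's own z axis and vertical above 0.3 rad or distance of creamer from where it was at the start of the episode above 0.03 m).
It also fails if it takes over 67 s, if anything falls off the work surface, if the arm or the gripper's body presses on something with over 40 N, if the wrist force passes 120 N, or if a joint passes its speed limit or range.

### The arm

A 6-joint arm with a two-finger parallel gripper is mounted at the origin on a cart in front of the work surface, level with it; the furniture and walls round the work are solid. World frame = base frame: x ahead of the robot, y to its left, z up, the work surface at z = 0. Lengths are in m, angles in rad, forces in N, time in s.
With the tool pointing down it reaches from about 0.275 to 0.85 m from the base axis. Payload 5.2 kg.
Tool frame: the origin (TCP) lies at the very end of the fingers, on their centre line; the grasp point (between the pads) lies 19 mm behind it; z points along the fingers, y is the line along which they close (so a half turn about z gives the same grasp; the last joint's range is limited). The gripper opens to 85 mm and grips with 20 to 120 N. Pads are 22 mm wide; open, the fingers measure 114 mm over their backs; the gripper's body (76 mm by 85 mm) begins 54 mm behind the grasp point. The pads swing forward as they close: fully open they stand 13 mm farther back than shut.
Start: joints at [1.045, 0.259, 1.535, -0, 1.348, -0.203], TCP at [0.174, 0.522, 0.231] pointing down, gripper open.
Joint ranges: [-3.14, 3.14], [-0.91, 2.08], [0.19, 2.58], [-1.22, 4.36], [0.22, 2.71], [-3.12, 3.12]. Speed limits (rad/s): [2.57, 2.57, 3.14, 3.14, 3.14, 3.14].

### API

Orientations are given as a rotation vector (axis times angle).
In Python, from cell import env, readout, viewer, order, finder gives the robot as it stands. Calls block until the motion is done:
- env.move_ptp(position, orientation): joint-space move of the TCP to a pose.
- env.servo_line(position, orientation=None, velocity=0.15, stop_force=None): straight line of the TCP; orientation=None keeps the orientation; velocity is the mean speed in m/s. With stop_force (N) it stops when the force on the tool has changed by that much, and returns True; else False.
- env.move_joints(angles): joint-space move.
- env.release() and env.grasp(grasp_force=None): open the fingers fully, or close them until they stop; grasp_force is the grip in N (None keeps the last).
- env.hold(seconds).
- env.inverse_kinematics(position, orientation): joint angles nearest the present ones, or None.
- readout.sense(): the state.
- viewer.snapshot(name): name is "side" or "top" or "wrist"; returns (picture, depth): 480x640x3 uint8, blue, green, red; 480x640 float32, m along the optical axis (not along the pixel's ray), 0 where there is no reading.
- viewer.camera_model(name): a dict with "intrinsics" (3x3 intrinsics, pixels), "xyz" and "orientation" of the camera in the world. Camera axes: x right, y down, z forward; pixel columns grow to the right and rows downward; lengths in m; the calibration is good to about 2 mm. A picture is of the moment at which its call begins: read the wrist's pose just before it. camera_model takes no time and is no camera call; for the wrist camera it gives the pose at the moment of the call.
A pose or a line that the arm cannot do raises env.PlanningError and nothing moves.
- order.sign_off(): hands the job in; it is judged then, once.
Trained networks look in the newest picture that a camera, given by its name, has taken for a name from the list of things; names that differ only in an ending like _2 or _b are one class to them, and where a whole thing is asked for, a point or a joint stands for the part that bears it (a point fixed in the world has none). Each returns a list of dicts, best first, with "score" (0 to 1); they miss things now and then, are a little off and sometimes report something else, mostly with a low value. They report only what shows in the picture. A call takes as long as a camera call.
- finder.boxes_of(camera, name): "centre" ([column, row] as shares, 0 to 1, of the picture: columns of its width, rows of its height, amid what is visible of it).
- finder.trace(camera, name): "region" (480x640 bool, what is visible of it) and "centre" ([column, row] as shares, 0 to 1, of the picture: columns of its width, rows of its height, amid what is visible of it).
- finder.spot_point(camera, name): "centre" ([column, row] as shares, 0 to 1, of the picture: columns of its width, rows of its height: a listed point, or the origin of a listed thing).
The state is a dict: "t": time; "joint_pos": joint angles; "qvel": joint speeds; "effort": joint torques, N m; "tool_pos": TCP position; "tool_rot": TCP orientation; "ft_force": force on the tool from outside, world axes, zero at the start; "ft_torque": the same for the moment, N m; "gripper_width": opening from 0.0 (shut) to 1.0 (fully open); "gripper_force": force on a finger pad.
Only numpy, scipy, OpenCV 4.12 (cv2) and the standard library are available. Lean on these libraries where they do the work, as an engineer would, in place of code of your own. Each camera call takes 0.05 s, during which the arm holds its last target. There are 200 camera calls.

## Working session

There is one attempt and no reset: what is moved stays moved. The work goes in short steps, each a Python script; the robot and the scene stay as the last script left them, time stands still between calls to the robot, and variables do not carry over. Pictures are saved under pics/ and viewed, at most 12 in all, crops included, and the job is handed in when it is done.

```bash
ls; mkdir -p pics; cat > h.py <<'E'
import numpy as np, cv2
from scipy.spatial.transform import Rotation as R
from cell import env, readout, viewer, order, finder
def cam(n):
    m=viewer.camera_model(n); o=np.array(m["orientation"],float)
    Rm=o if o.shape==(3,3) else R.from_rotvec(o).as_matrix()
    return np.array(m["intrinsics"],float).reshape(3,3),np.array(m["xyz"],float),Rm
def pts(n,rows,cols,depth):
    K,x,Rm=cam(n); d=depth[rows,cols]
    p=np.stack([(cols-K[0,2])/K[0,0]*d,(rows-K[1,2])/K[1,1]*d,d],-1)
    return p@Rm.T+x
def onz(n,c,z):
    K,x,Rm=cam(n); v=Rm@np.linalg.inv(K)@np.array([c[0]*640,c[1]*480,1]); return x+v*(z-x[2])/v[2]
E
python3 - <<'E'
from h import *
for n in("top","side"):
    im,d=viewer.snapshot(n); cv2.imwrite(f"pics/{n}0.png",im); np.save(f"pics/{n}0.npy",d)
    K,x,Rm=cam(n); print(n,K[0,0],x.round(3),Rm[:,2].round(2))
    for o in("scoop","board","trough","mug","creamer","nut_1"):
        for r in finder.trace(n,o)[:6]:
            if r["score"]<.3: continue
            a,b=np.nonzero(r["region"]&(d>0)); p=pts(n,a,b,d) if len(a) else np.zeros((1,3))
            print(o,round(r["score"],2),np.round(np.array(r["centre"])*[640,480]),len(a),np.median(p,0).round(3),np.percentile(p,2,0).round(3),np.percentile(p,98,0).round(3))
    for o,z in(("scoop",.008),("scoop_grip",.091),("scoop_lip",.008),("mug_mouth",.057),("mug",0),("trough",0),("board",0),("creamer",0)):
        for r in finder.spot_point(n,o)[:2]: print(o,round(r["score"],2),onz(n,r["centre"],z).round(3))
print(readout.sense())
E
```

```text
pics
top 483.59819125573546 [ 0.452 -0.168  0.933] [ 0.09  0.01 -1.  ]
scoop 0.66 [420. 246.] 1597 [ 0.531 -0.34   0.011] [ 0.479 -0.362  0.007] [ 0.596 -0.308  0.127]
board 0.59 [428. 254.] 1725 [ 0.514 -0.363  0.008] [ 0.47 -0.4   0.  ] [ 0.562 -0.28   0.012]
trough 0.82 [260. 295.] 5081 [ 0.438 -0.038  0.005] [ 0.401 -0.181  0.001] [0.477 0.08  0.038]
trough 0.5 [284. 284.] 65 [ 0.457 -0.091  0.024] [ 0.45  -0.098  0.018] [ 0.465 -0.084  0.028]
mug 0.78 [311. 210.] 2132 [ 0.596 -0.134  0.018] [ 0.549 -0.191  0.005] [ 0.632 -0.092  0.059]
creamer 0.97 [237. 196.] 922 [0.619 0.007 0.022] [ 0.59  -0.028  0.   ] [0.643 0.031 0.069]
nut_1 0.58 [270. 284.] 46 [ 0.458 -0.054  0.025] [ 0.45  -0.059  0.021] [ 0.463 -0.048  0.028]
nut_1 0.52 [268. 300.] 109 [ 0.426 -0.053  0.022] [ 0.416 -0.062  0.004] [ 0.437 -0.04   0.028]
nut_1 0.52 [283. 284.] 92 [ 0.457 -0.089  0.023] [ 0.448 -0.098  0.016] [ 0.467 -0.08   0.028]
nut_1 0.4 [287. 301.] 75 [ 0.426 -0.093  0.024] [ 0.416 -0.101  0.02 ] [ 0.433 -0.086  0.028]
nut_1 0.4 [308. 287.] 95 [ 0.454 -0.136  0.023] [ 0.444 -0.146  0.006] [ 0.463 -0
[... 1951 characters left out ...]
0.617 -0.002  0.   ]
{'t': 1.5, 'joint_pos': array([ 1.04520559e+00,  2.58585115e-01,  1.53501520e+00,  2.81724082e-05,
        1.34796967e+00, -2.02798555e-01]), 'qvel': array([-0.00066552, -0.00058686, -0.00025877,  0.00014447,  0.00181192,
        0.00032707]), 'effort': array([ 1.17242880e-04, -4.45919108e+01, -2.90891522e+01, -3.30635085e-04,
        8.51080222e-04, -4.03574347e-06]), 'tool_pos': array([0.17444104, 0.52161351, 0.23131165]), 'tool_rot': array([-5.04849174e-01, -3.10074526e+00, -4.86500195e-05]), 'ft_force': array([ 0.52383649,  0.01578091, -0.35051918]), 'ft_torque': array([ 0.0392247 , -0.07903992, -0.04147566]), 'gripper_force': 0.0, 'gripper_width': 0.998430145934109}
```

View pics/top0.png

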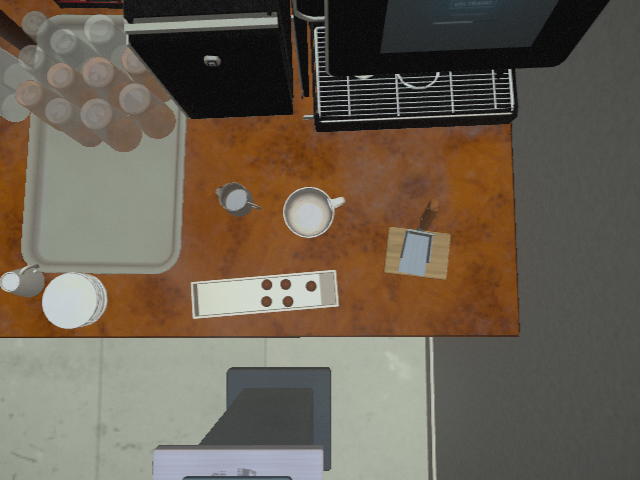

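View pics/side0.png

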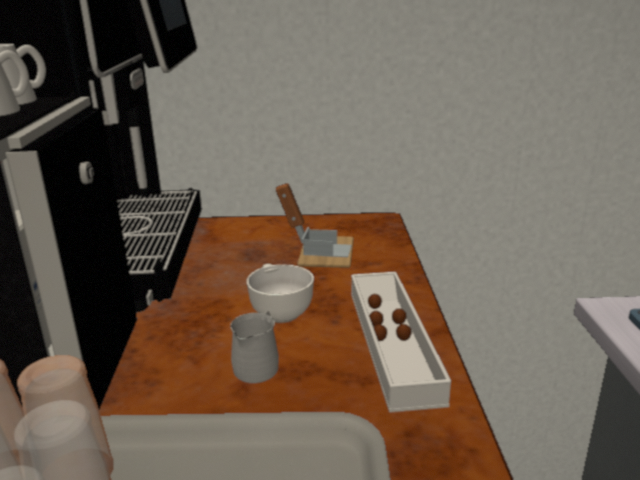

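The top view shows the trough at (191–338, 270–318) with its ramp at the right end (world -y). The five nuts are around (266–311, 284–301). The mug is at (309,212) with its handle to the right, the jug at (236,198), and the scoop at (415,250) with its lip towards the robot. The side view agrees. Next I'll fit these precisely and check reach.

```bash
cat >> h.py <<'E'
# scoop pose -> tcp pose. yaw: heading of lip; pitch: lip-up positive; beta: tool lean; flip: tool y sign
G=np.array([-.066,0,.083])
def Rs(yaw,pitch): return R.from_euler('z',yaw)*R.from_euler('y',-pitch)
def tool(beta,flip):
    z=np.array([np.sin(beta),0,-np.cos(beta)]); y=np.array([0,flip,0.]); return R.from_matrix(np.stack([np.cross(y,z),y,z],1))
def tcp(o,yaw,pitch,beta,flip,g=G):
    Q=Rs(yaw,pitch); T=Q*tool(beta,flip)
    return np.array(o)+Q.apply(g)+T.apply([0,0,.019]),T.as_rotvec()
E
python3 - <<'E'
from h import *
from scipy.optimize import least_squares
rr,cc=np.mgrid[:480,:640]
P={}
for n in("top","side"):
    d=np.load(f"pics/{n}0.npy"); p=pts(n,rr.ravel(),cc.ravel(),d); P[n]=p[(d.ravel()>0)]
def rect(q,s):
    c,wh,a=cv2.minAreaRect((q*1000).astype(np.float32)); print(s,len(q),np.round(c,1),np.round(wh,1),round(a,2))
for n,p in P.items():
    x,y,z=p.T
    m=(x>.38)&(x<.51)&(y>-.22)&(y<.11)&(z>.030)&(z<.042); rect(p[m][:,:2],n+" trough rim"); print(np.median(p[m][:,2]))
    m=(x>.45)&(x<.58)&(y>-.42)&(y<-.26)&(z>.004)&(z<.012); rect(p[m][:,:2],n+" board")
    m=(x>.53)&(x<.66)&(y>-.179)&(y<-.07)&(z>.052)&(z<.063); q=p[m]
    f=least_squares(lambda v:np.hypot(q[:,0]-v[0],q[:,1]-v[1])-v[2],[.59,-.13,.044],loss='soft_l1',f_scale=.002).x; print(n,"mug",f.round(4),np.median(q[:,2]))
    m=(x>.45)&(x<.64)&(y>-.42)&(y<-.26)&(z>.06)&(z<.14); q=p[m]; 
    for a in(.06,.08,.1,.115):
        k=q[(q[:,2]>a-.008)&(q[:,2]<a+.008)]
        if len(k)>3: print(n,"handle z",a,len(k),k.mean(0).round(4),np.ptp(k,axis=0).round(3))
    m=(x>.46)&(x<.6)&(y>-.42)&(y<-.26)&(z>.02)&(z<.045); rect(p[m][:,:2],n+" scoop walls")
p=P["top"]
for X in np.arange(.5,.95,.05): print(round(X,2),[round(float(p[(abs(p[:,0]-X-.025)<.025)&(abs(p[:,1]-Y-.05)<.05)][:,2].max(initial=0)),2) for Y in np.arange(-.5,.2,.1)])
print("IK")
J=readout.sense()["joint_pos"]
cases={"board":([.52,-.34,.008],np.radians(170),0),"boardup":([.52,-.34,.12],np.radians(170),0),"tr0":([.44,.03,.1],np.radians(-87),0),"trdn":([.44,.03,.006],np.radians(-87),0),"tr1":([.44,-.12,.006],np.radians(-87),0),"ramp":([.443,-.15,.02],np.radians(-87),.4),"lift":([.443,-.15,.12],np.radians(-87),.4),"pour0":([.597,-.06,.10],np.radians(-87),.4),"pour1":([.595,-.09,.12],np.radians(-87),-1.1)}
for b in(0,20,35):
  for fl in(1,-1):
    print(b,fl)
    for k,(o,yw,pt) in cases.items():
        t,r=tcp(o,yw,pt,np.radians(b),fl); j=env.inverse_kinematics(t,r); print(" ",k,None if j is None else np.round(j,2))
E
```

```text
top trough rim 994 [439.5 -51. ] [ 68.7 270.8] 4.69
0.035827562180615335
top board 2541 [ 510.5 -342.2] [148.4 125.3] 85.72
top mug [ 0.5886 -0.1337  0.0452] 0.057010931807507326
top handle z 0.06 24 [ 0.5611 -0.3404  0.0641] [0.023 0.013 0.008]
top handle z 0.08 55 [ 0.5673 -0.3416  0.0804] [0.027 0.014 0.016]
top handle z 0.1 64 [ 0.5733 -0.3431  0.0999] [0.026 0.016 0.015]
top handle z 0.115 81 [ 0.584  -0.3456  0.1167] [0.031 0.019 0.016]
top scoop walls 246 [ 532.3 -337.3] [51.7 61.3] 79.05
side trough rim 1642 [439.4 -50.7] [ 69.4 274. ] 4.74
0.03526014018880266
side board 957 [ 516.3 -338.4] [121.7  89.5] 82.95
side mug [ 0.5887 -0.1329  0.0452] 0.05529274174127824
side handle z 0.06 72 [ 0.5682 -0.3386  0.0642] [0.029 0.016 0.008]
side handle z 0.08 150 [ 0.5738 -0.34    0.08  ] [0.032 0.015 0.016]
side handle z 0.1 148 [ 0.5809 -0.3413  0.0999] [0.032 0.011 0.016]
side handle z 0.115 156 [ 0.5862 -0.3423  0.1152] [0.03  0.015 0.016]
side scoop walls 629 [ 534.1 -338.8] [58.6 66.3] 78.87
0.5 [0.01, 0.04, 0.01, 0.06, 0.01, 0.01, 0.03]
0.55 [0.01, 0.13, 0.01, 0.06, 0.07, 0.07, 
[... 2121 characters left out ...]
   1.3   0.57]
  trdn [ 0.38  0.46  1.88 -0.65  1.12  0.71]
  tr1 [ 0.06  0.37  2.04 -0.8   0.92  0.57]
  ramp [ 0.26  0.64  2.01 -1.12  1.18  1.04]
  lift [ 0.26  0.44  1.97 -1.04  1.29  0.82]
  pour0 [ 0.33  0.7   1.51 -0.96  1.44  0.68]
  pour1 [-0.61  0.53  1.31  0.38  1.62 -0.71]
35 -1
  board [-0.59  1.01  0.76 -0.25  1.93 -2.01]
  boardup [-0.59  0.94  0.63 -0.28  2.13 -2.07]
  tr0 [ 0.38  0.32  1.79 -0.6   1.3  -2.57]
  trdn [ 0.38  0.46  1.88 -0.65  1.12 -2.44]
  tr1 [ 0.06  0.37  2.04 -0.8   0.92 -2.57]
  ramp [ 0.26  0.64  2.01 -1.12  1.18 -2.1 ]
  lift [ 0.26  0.44  1.97 -1.04  1.29 -2.32]
  pour0 [ 0.33  0.7   1.51 -0.96  1.44 -2.46]
  pour1 [-0.61  0.53  1.31  0.38  1.62  2.43]
```

```bash
cat >> h.py <<'E'
B=np.radians(12); YB=np.radians(169); FL=1
g0=np.array([.581,-.3438,.091])
E
python3 - <<'E'
from h import *
o=g0-Rs(YB,0).apply(G)
print("origin",o.round(4))
t,r=tcp(o,YB,0,B,FL); z=R.from_rotvec(r).apply([0,0,1])
env.move_ptp([.42,-.22,.25],tcp(o,YB,0,0,FL)[1])
env.move_ptp(t-z*.1,r)
im,d=viewer.snapshot("wrist"); cv2.imwrite("pics/w1.png",im)
print(cam("wrist")[1], [ (x["score"],np.array(x["centre"])*[640,480]) for x in finder.spot_point("wrist","scoop_grip")[:2]], onz("wrist",(finder.spot_point("wrist","scoop_grip") or [{"centre":[0,0]}])[0]["centre"],.091))
print(readout.sense()["t"])
E
```

```text
origin [ 0.5162 -0.3312  0.008 ]
[ 0.68955104 -0.36412686  0.2978322 ] [(0.78, array([329.088, 252.48 ]))] [ 0.57555125 -0.34696632  0.091     ]
5.3417
```

View pics/w1.png

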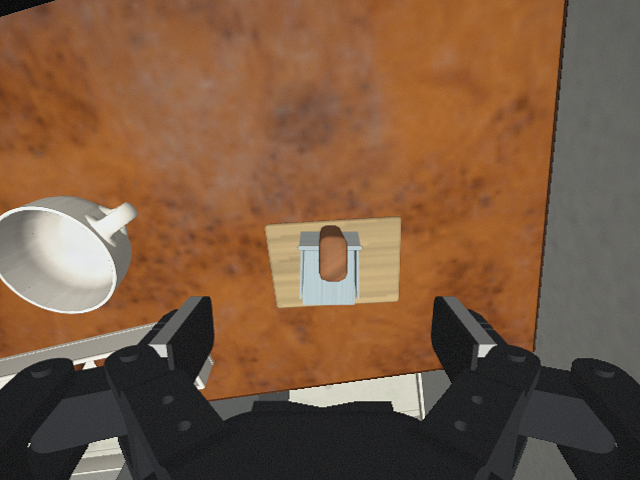

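The wrist view shows the handle at (333,255), nearly centred between the fingers (about x=323), with the pan facing the robot as expected. I'll refine the pose from wrist depth, then grasp.

```bash
cat > g.py <<'E'
from h import *
im,d=viewer.snapshot("wrist"); rr,cc=np.mgrid[:480,:640]
p=pts("wrist",rr.ravel(),cc.ravel(),d); p=p[d.ravel()>0]; x,y,z=p.T
def rect(q,s):
    c,wh,a=cv2.minAreaRect((q*1000).astype(np.float32)); print(s,len(q),np.round(c,1),np.round(wh,1),round(a,2))
near=(x>.44)&(x<.62)&(y>-.42)&(y<-.26)
rect(p[near&(z>.005)&(z<.013)][:,:2],"board")
rect(p[near&(z>.025)&(z<.042)][:,:2],"walls")
for a in(.05,.07,.09,.11,.122):
    k=p[near&(abs(z-a)<.006)]
    if len(k)>5: print("handle",a,len(k),k.mean(0).round(4),np.ptp(k,axis=0).round(3))
E
python3 g.py
```

```text
board 8436 [ 515.8 -342.4] [119.9  90.9] 82.84
walls 633 [ 527.9 -338.9] [51.8 54.4] 79.04
handle 0.05 13 [ 0.5783 -0.3481  0.0541] [0.003 0.013 0.003]
handle 0.07 27 [ 0.5839 -0.3488  0.0701] [0.006 0.014 0.011]
handle 0.09 41 [ 0.5907 -0.3501  0.0889] [0.007 0.015 0.012]
handle 0.11 55 [ 0.5984 -0.3512  0.1103] [0.007 0.015 0.012]
handle 0.122 1111 [ 0.5919 -0.3511  0.1238] [0.025 0.018 0.012]
```

```bash
cat > g.py <<'E'
from h import *
o=np.array([.5152,-.3363,.008]); t,r=tcp(o,YB,0,B,FL); z=R.from_rotvec(r).apply([0,0,1])
print(env.servo_line(t-z*.06,r,.15), env.servo_line(t,r,.1,stop_force=8))
env.grasp(80); s=readout.sense(); print(s["gripper_width"],s["gripper_force"],s["tool_pos"]-t,s["ft_force"],s["t"])
env.servo_line(t+[0,0,.15],r,.2)
s=readout.sense(); print(s["gripper_width"],s["ft_force"],s["t"])
im,d=viewer.snapshot("wrist"); cv2.imwrite("pics/w2.png",im)
im,d=viewer.snapshot("side"); cv2.imwrite("pics/s2.png",im[60:360,200:500])
E
python3 g.py
```

```text
False False
0.1753007884088108 77.86276459693909 [ 0.00033039 -0.00021253  0.00031561] [ 0.49700725 -0.48760692  2.02327703] 7.2
0.17457509785069897 [-0.12568874 -1.32001308 -2.51239706] 8.1
```

View pics/s2.png

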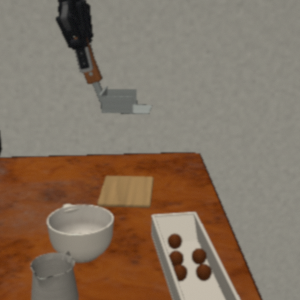

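```bash
cat >> h.py <<'E'
TC=np.array([.4395,-.0508,0]); YT=np.radians(-85.3); ux=np.array([np.cos(YT),np.sin(YT),0]); uy=np.array([-ux[1],ux[0],0])
def tr(x,y,z): return TC+ux*x+uy*y+np.array([0,0,z])
def go(o,yaw,pitch,v=.15,sf=None): t,r=tcp(o,yaw,pitch,B,FL); return env.servo_line(t,r,v,stop_force=sf)
E
cat > g.py <<'E'
from h import *
t,r=tcp([.46,-.2,.17],np.radians(220),0,B,FL); env.move_ptp(t,r)
t,r=tcp(tr(-.075,0,.09),YT,0,B,FL); env.move_ptp(t,r); env.hold(.2)
s=readout.sense(); print(s["tool_pos"]-t,s["ft_force"],s["t"])
rr,cc=np.mgrid[:480,:640]
for n in("top","side"):
    im,d=viewer.snapshot(n); p=pts(n,rr.ravel(),cc.ravel(),d); cv2.imwrite(f"pics/{n}3.png",im[200:400,150:450] if n=="top" else im[150:450,250:550])
    q=p-TC; L=np.stack([q@ux+.075,q@uy,q[:,2]-.09],1); L=L[(d.ravel()>0)&(abs(L[:,0])<.06)&(abs(L[:,1])<.04)]
    for nm,k in(("floor",L[(abs(L[:,2])<.008)&(L[:,0]>.005)]),("walls",L[(L[:,2]>.015)&(L[:,2]<.036)&(L[:,0]>-.05)])):
        if len(k)<5: continue
        c,wh,a=cv2.minAreaRect((k[:,:2]*1000).astype(np.float32)); print(n,nm,len(k),np.round(c,1),np.round(wh,1),round(a,1),k.min(0).round(4),k.max(0).round(4),np.median(k[:,2]).round(4),"slope",np.polyfit(k[:,0],k[:,2],1)[0].round(3))
E
python3 g.py
```

```text
[ 0.00115212 -0.00101457  0.00028128] [ 0.91009584 -0.00401578 -2.04702426] 10.2917
top floor 573 [22.5  1.4] [34.7 50.2] 0.1 [ 0.0052 -0.0237 -0.0025] [0.0399 0.0265 0.0075] 0.0019 slope 0.005
top walls 258 [-14.8   1. ] [57.2 51.4] 0.1 [-0.0434 -0.0247  0.0151] [0.0139 0.0267 0.0356] 0.0284 slope -0.061
side floor 274 [23.   5.8] [34.9 43.6] 1.2 [ 0.0052 -0.0156 -0.0006] [0.0406 0.0274 0.0067] 0.0015 slope -0.029
side walls 733 [-24.2   7.7] [69.9 45.9] 60.2 [-0.05   -0.024   0.0151] [0.0131 0.0272 0.0359] 0.0233 slope -0.006
```

View pics/top3.png

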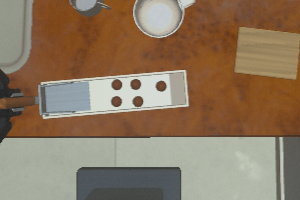

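The top view shows the scoop aligned over the empty end, about 1 mm off sideways, with the nuts ahead of it and the ramp at the far right. Next I'll lower it and push.

```bash
cat > g.py <<'E'
from h import *
Y=-.0008
go(tr(-.075,Y,.03),YT,0,.15)
hit=go(tr(-.075,Y,.0),YT,0,.025,3)
s=readout.sense(); t0,_=tcp(tr(-.075,Y,.004),YT,0,B,FL); dz=s["tool_pos"][2]-t0[2]; print("floor",hit,s["tool_pos"]-t0,s["ft_force"])
zf=.004+min(max(dz,-.003),.003)+.0004
go(tr(-.075,Y,zf),YT,0,.02)
np.save("zf.npy",zf)
hit=go(tr(.035,Y,zf),YT,0,.08,15); s=readout.sense(); print("push",hit,s["ft_force"],(s["tool_pos"]-TC)@ux-((tcp(tr(0,0,0),YT,0,B,FL)[0]-TC)@ux),zf)
if not hit:
    hit=go(tr(.061,Y,zf),YT,0,.04,15); s=readout.sense(); print("push2",hit,s["ft_force"],(s["tool_pos"]-TC)@ux-((tcp(tr(0,0,0),YT,0,B,FL)[0]-TC)@ux))
im,d=viewer.snapshot("top"); cv2.imwrite("pics/top4.png",cv2.resize(im[240:340,180:360],None,fx=3,fy=3)); print(s["t"])
E
python3 g.py
```

```text
floor True [-8.04173448e-05  8.84868406e-05  1.80379070e-04] [-0.96829991  0.59528326  4.74077022]
push False [-1.82075386e-03  1.44712241e-01 -2.04302463e+00] 0.0346593175884011 0.004580379070206835
push2 False [ 0.07758564  0.40754047 -1.64569339] 0.06106809851340822
14.4667
```

View pics/top4.png

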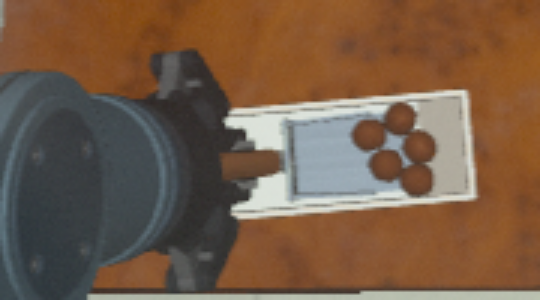

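The top view shows all five nuts at the ramp. Two are well inside the pan at (368,135) and (385,165), and three are at the lip at (400,118), (420,147) and (418,180). Now I'll tilt the pan back while tracking up the ramp.

```bash
cat > g.py <<'E'
from h import *
Y=-.0008; zf=float(np.load("zf.npy"))
def pose(th,lipx,rz): 
    return tr(lipx-.039*np.cos(th),Y,rz+.039*np.sin(th))
for deg in(3,6,9,12):
    th=np.radians(deg); h=.078*np.sin(th)
    hit=go(pose(th,.1005+h*.93,zf+.0003),YT,th,.04,25); print(deg,hit,readout.sense()["ft_force"].round(1))
    if hit: break
lx=.1005+h*.93
for deg in(16,20,25): 
    th=np.radians(deg); go(pose(th,lx-.001*(deg-12)/2,zf+.001),YT,th,.04)
s=readout.sense(); print(s["ft_force"],s["t"])
im,d=viewer.snapshot("top"); cv2.imwrite("pics/top5.png",cv2.resize(im[240:340,180:360],None,fx=3,fy=3))
E
python3 g.py
```

```text
3 False [ 0.6  0.9 -2. ]
6 False [ 1.   0.1 -1.6]
9 False [ 0.3  1.  -1.8]
12 False [-0.5  0.6 -1.1]
[-0.31715851  0.63004203 -1.04841419] 16.3667
```

View pics/top5.png

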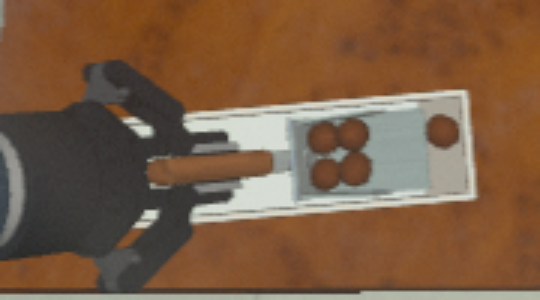

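Four nuts are settled at the back of the pan at (325–355, 133–172). The fifth is on the ramp at (442,130) and can stay in the trough. Now lift and move to the cup.

```bash
cat >> h.py <<'E'
M=np.array([.5887,-.1333,.057])
def pour(deg,lipz,back=.022):
    th=np.radians(deg); o=M*[1,1,0]-ux*back+np.array([0,0,lipz])-Rs(YT,th).apply([.039,0,0]); return o,YT,th
E
cat > g.py <<'E'
from h import *
Y=-.0008; th=np.radians(25)
o=tr(.105-.039*np.cos(th),Y,.03)
go(o,YT,th,.04); go(o+[0,0,.03],YT,th,.08); go(o+[0,0,.115],YT,th,.12)
o2,_,_=pour(25,.165); go(o2,YT,th,.12); env.hold(.2)
print(readout.sense()["t"],readout.sense()["ft_force"])
im,d=viewer.snapshot("side"); cv2.imwrite("pics/s6.png",cv2.resize(im[150:400,200:500],None,fx=2,fy=2))
im,d=viewer.snapshot("top"); cv2.imwrite("pics/top6.png",cv2.resize(im[150:340,160:400],None,fx=2,fy=2))
a=cv2.imread("pics/s6.png");b=cv2.imread("pics/top6.png");b=cv2.copyMakeBorder(b,0,a.shape[0]-b.shape[0],0,0,cv2.BORDER_CONSTANT)
m=np.hstack([a,b]);cv2.imwrite("pics/m6.png",cv2.resize(m,(800,int(800*m.shape[0]/m.shape[1]))))
E
python3 g.py
```

```text
19.7417 [-0.12451241  0.63835298 -2.22068585]
```

View pics/m6.png

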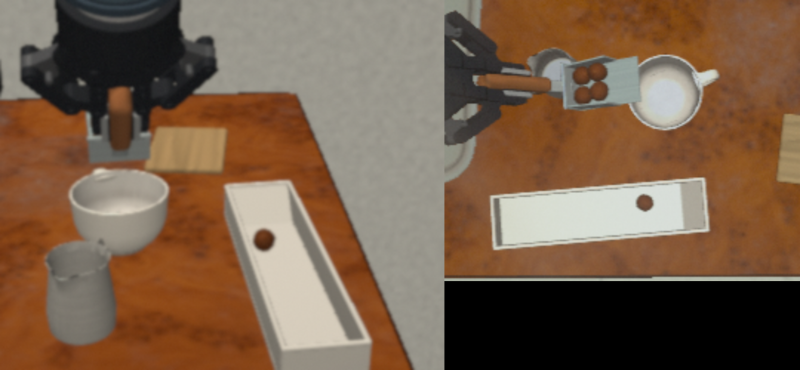

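The four nuts are held at the back of the pan, at (582–598, 72–95) in the right-hand top view. The remaining one is back in the trough at (645,203). Now pour.

```bash
cat > g.py <<'E'
from h import *
for deg,z,v in((10,.115,.15),(3,.095,.1),(-14,.078,.15),(-32,.074,.12),(-50,.072,.12)):
    go(*pour(deg,z),v)
env.hold(.5)
s=readout.sense(); print(s["t"],s["ft_force"],s["gripper_width"])
im,d=viewer.snapshot("side"); a=cv2.resize(im[150:400,200:500],None,fx=2,fy=2)
im,d=viewer.snapshot("top"); b=cv2.resize(im[150:340,160:400],None,fx=2,fy=2)
b=cv2.copyMakeBorder(b,0,a.shape[0]-b.shape[0],0,0,cv2.BORDER_CONSTANT)
m=np.hstack([a,b]);cv2.imwrite("pics/m7.png",cv2.resize(m,(800,int(800*m.shape[0]/m.shape[1]))))
E
python3 g.py
```

```text
22.4083 [ 0.81975965 -0.28460247 -1.27396248] 0.18168755956361823
```

View pics/m7.png

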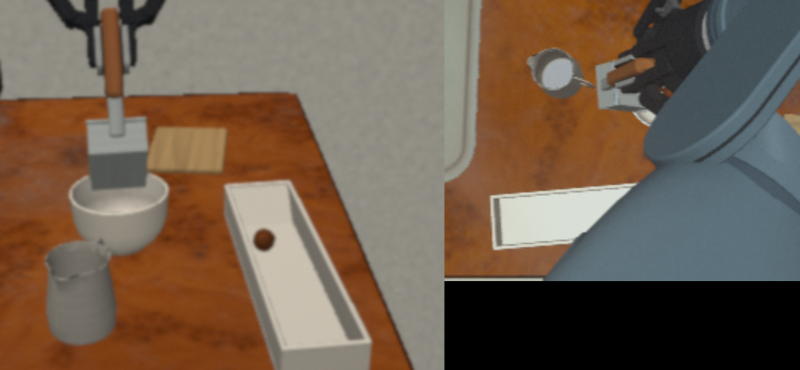

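The side view shows the pan tipped over the cup, with one nut still in the trough and none spilled. Now I'll return the scoop.

```bash
cat > g.py <<'E'
from h import *
o,_,th=pour(-50,.072)
go(o+[0,0,.10],YT,th,.15); go(M*[1,1,0]-ux*.05+[0,0,.2],YT,0,.2)
t,r=tcp([.46,-.2,.18],np.radians(220),0,B,FL); env.move_ptp(t,r)
ob=np.array([.5155,-.341,.008])
t,r=tcp(ob+[0,0,.08],YB,0,B,FL); env.move_ptp(t,r)
im,d=viewer.snapshot("top"); print("nuts",[(round(q["score"],2),np.round(np.array(q["centre"])*[640,480])) for q in finder.boxes_of("top","nut_1")])
a=cv2.resize(im[150:340,160:500],None,fx=2.3,fy=2.3); cv2.imwrite("pics/t8.png",a)
go(ob+[0,0,.012],YB,0,.15)
hit=go(ob-[0,0,.004],YB,0,.02,4); s=readout.sense(); print(hit,s["tool_pos"]-tcp(ob,YB,0,B,FL)[0],s["ft_force"],s["t"])
E
python3 g.py
```

```text
nuts [(0.62, array([302., 208.])), (0.5, array([313., 209.])), (0.48, array([315., 222.])), (0.41, array([303., 221.]))]
True [ 6.21677709e-05 -6.04838578e-05  2.54829185e-04] [ 0.19470554 -0.37325373  3.90593103] 27.2333
```

View pics/t8.png

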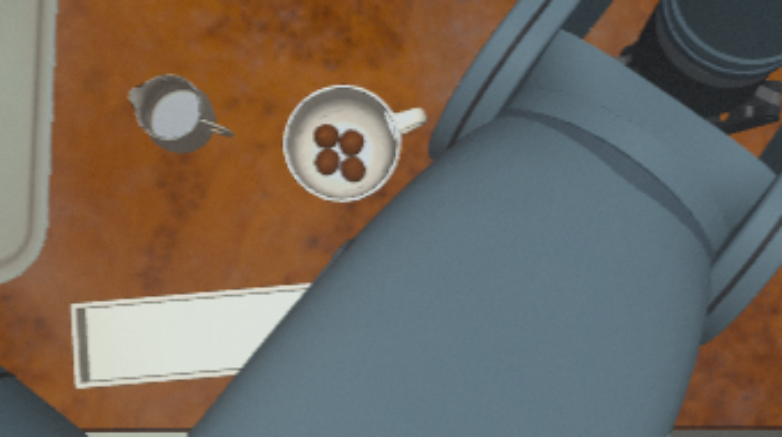

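The top view shows four nuts in the cup at (325–352, 135–170), with the cup and jug where they were. Now release and retreat.

```bash
cat > g.py <<'E'
from h import *
env.release(); env.hold(.2)
t,r=tcp([.5155,-.341,.008],YB,0,B,FL); z=R.from_rotvec(r).apply([0,0,1])
env.servo_line(t-z*.12,r,.12); env.hold(.5)
im,d=viewer.snapshot("wrist"); cv2.imwrite("pics/w9.png",im); rr,cc=np.mgrid[:480,:640]
p=pts("wrist",rr.ravel(),cc.ravel(),d); p=p[d.ravel()>0]; x,y,zz=p.T
k=p[(x>.44)&(x<.62)&(y>-.42)&(y<-.26)&(zz>.025)&(zz<.042)]
print(cv2.minAreaRect((k[:,:2]*1000).astype(np.float32)),readout.sense()["t"])
E
python3 g.py
```

```text
((528.3676147460938, -343.4796447753906), (50.896392822265625, 54.83266067504883), 78.91315460205078) 29.825
```

View pics/w9.png

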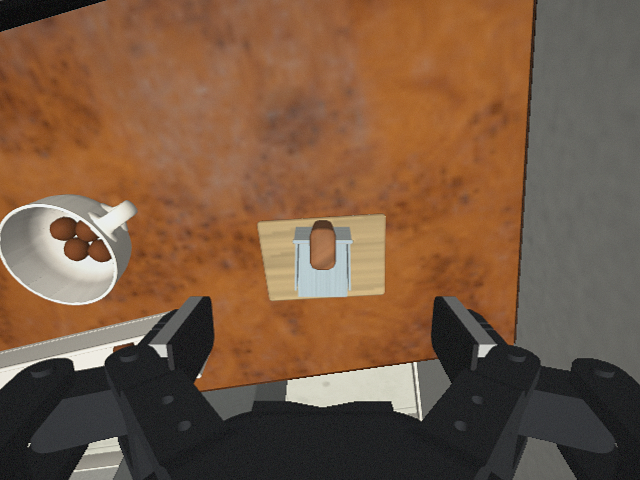

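The scoop stands upright in the middle of the board at (322,260). Four nuts are in the cup at (60–105, 225–255), and the fifth is still in the trough at (125,347).

```bash
python3 -c "
from cell import order; print(order.sign_off())"
```

```text
the job is handed in; nothing more can be done
None
```

The job is handed in: the last pictures show four hazelnuts in the cup and the fifth in the trough with none spilled, and the scoop standing upright in the middle of its board, released (about 30 s on the robot's clock; the sign-off call returned no verdict).

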